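Cap the short canister with its nested double lid and lift the outer lid off alone

TASK

Two lids lie nested on the worktop: take the pair together by the tall knob of the inner lid, lower it (do not drop it) onto the short canister so that the inner lid's plug sits fully home in the mouth, and let go of the knob. Then take the outer lid by its collar, lift it alone straight up off the knob without pulling the inner lid out of its seat, and finish while still holding it level over the canister, about 10 cm above where it sat, so that it can be wiped. Leave the tall canister and everything else on the worktop where it stands, and keep the short canister upright.

Things in the scene. Friction and masses are not known exactly. Their poses are not given: they have to be found in the camera images.
- short_canister: The shorter of two round white ceramic canisters, 90 mm tall, loose, 1 to 2 kg, open at the top. Body 114 mm in diameter; the top 16 mm is a narrower neck, 98 mm outside; the round mouth is 91 mm wide and its rim is 90 mm above the origin. Origin: centre of its underside; z up.
- tall_canister: The other white ceramic canister, to be left alone: the same but 125 mm tall. Which of the two stands left and which right changes. Origin: centre of its underside; z up.
- inner_lid: Round pale wooden inner lid, 0.11 to 0.21 kg; origin: centre of its plug's underside, z up. Heights from there: plug 76 mm across at 0, tapering out to 86 mm at 7 mm, straight to 14 mm; flange 106 mm across, 14 to 19 mm, which comes to rest on the canister's rim (origin then 76 mm above the short canister's); stem 18 mm across to 47 mm; knob. Starts upright on its plug on the worktop.
- knob (a point): Middle of the inner lid's round upright knob, 61 mm above the inner lid's origin. The knob is 24 mm across and 28 mm tall, all of it standing above the outer lid's collar when nested. Lifted by it, the inner lid carries the outer lid along.
- outer_lid: Round steel outer lid, 0.11 to 0.21 kg, lying loosely (2 mm play) on the inner lid's flange, its origin then 8 mm above the inner lid's; origin: centre of its skirt's underside, z up. Heights from there: skirt 116 mm across outside, 110 inside, 0 to 11 mm; ring plate 11 to 15 mm; collar 15 to 39 mm; a 34 mm hole right through, in which the stem stands. It clears the knob after rising 67 mm.
- collar (a point): Middle of the outer lid's upright round collar (on its axis), 27 mm above the outer lid's origin. The collar is 52 mm across outside and 24 mm tall, with the flat ring plate below it.
- mug: Bystander: dark and white mug, 82 mm across, 97 mm tall. Origin: centre of underside.
- salt_shaker: Bystander: salt shaker, 44 mm across, 90 mm tall. Origin: centre of underside.
- spice_jar: Bystander: spice jar, 47 mm across, 98 mm tall. Origin: centre of underside.
- peas_bowl: Bystander: flowered bowl of peas, about 217 mm across, 99 mm tall. Origin: centre of underside.
- oil_bottle: Bystander: oil bottle, 64 mm across, 212 mm tall. Origin: centre of underside.
- tin: Bystander: food tin, 75 mm across, 58 mm tall. Origin: centre of underside.
Not all that is in view belongs to the job. What is shaped like the short_canister but pink is not meant.

How it is judged:
By the outcome, as a careful person would: the job done as asked, in the order asked, and still so for the second after the job is handed in, while the arm keeps its last pose, push and grip.
It also fails if it takes over 48 s, if anything falls off the work surface, if the arm or the gripper's body presses on something with over 40 N, if the wrist force passes 120 N, or if a joint passes its speed limit or range.

ROBOT

A 6-joint arm with a two-finger parallel gripper is mounted at the origin on a cart in front of the work surface, level with it; the furniture and walls round the work are solid. World frame = base frame: x ahead of the robot, y to its left, z up, the work surface at z = 0. Lengths are in mm, angles in rad, forces in N, time in s.
With the tool pointing down it reaches from about 275 to 850 mm from the base axis. Payload 5.2 kg.
Tool frame: the origin (TCP) lies on the front face of the gripper's body, between the roots of the fingers; the fingertips stand 73 mm ahead of it and the grasp point (between the pads) lies 54 mm ahead of it; z points along the fingers, y is the direction in which the jaws open and shut (so a half turn about z gives the same grasp; the last joint's range is limited). The gripper opens to 85 mm and grips with 20 to 120 N. Pads are 22 mm wide; open, the fingers measure 114 mm over their backs; the gripper's body (76 mm by 85 mm) begins 54 mm behind the grasp point. The pads swing forward as they close: fully open they stand 13 mm farther back than shut.
Start: joints at [1.061, 0.259, 1.535, -0, 1.348, -0.203], TCP at [166.084, 524.33, 303.91] pointing down, gripper open.
Joint ranges: [-3.14, 3.14], [-0.91, 2.08], [0.19, 2.58], [-1.22, 4.36], [0.22, 2.71], [-3.12, 3.12]. Speed limits (rad/s): [2.57, 2.57, 3.14, 3.14, 3.14, 3.14].

INTERFACE

Orientations are given as a unit quaternion [x, y, z, w].
In Python, from rig import ctrl, grip, get_obs, eyes, order gives the robot as it stands. Calls block until the motion is done:
- ctrl.movep(position, orientation): joint-space move of the TCP to a pose.
- ctrl.servo_line(position, rotation=None, max_speed=150): straight line of the TCP; rotation=None keeps the orientation; max_speed is the mean speed in mm/s.
- ctrl.set_joints(angles): joint-space move.
- grip(opening, force=None): finger opening in mm; force is the grip in N (None keeps the last); returns when the fingers have stopped.
- ctrl.dwell(seconds).
- ctrl.ik(position, orientation): joint angles nearest the present ones, or None.
- get_obs(): the state.
- eyes.read_camera(name): name is "side" or "top" or "wrist"; returns a dict with "img" (420x560x3 uint8, blue, green, red), "depth" (420x560 float32, mm along the optical axis (not along the pixel's ray), 0 where there is no reading), "mtx" (3x3 intrinsics, pixels), "rvec" (rotation vector, rad) and "tvec" (3), from world to camera coordinates, as OpenCV has them. Camera axes: x right, y down, z forward; pixel columns grow to the right and rows downward; lengths in mm; the calibration is good to about 2 mm. A picture is of the moment at which its call begins.
A pose or a line that the arm cannot do raises ctrl.PlanningError and nothing moves.
- order.hand_in(): hands the job in, once; it reports no verdict.
The state is a dict: "t": time; "joint_pos": joint angles; "dq": joint speeds; "effort": joint torques, N m; "ee_pos": TCP position; "orientation": TCP orientation; "contact_force": force on the tool from outside, world axes, zero at the start; "ft_torque": the same for the moment, N m; "gripper_width": finger opening in mm.
Only numpy, scipy, OpenCV 4.12 (cv2) and the standard library are available. Lean on these libraries where they do the work, as an engineer would, in place of code of your own. Each camera call takes 0.05 s, during which the arm holds its last target.

## Working session

There is one attempt and no reset: what is moved stays moved. The work goes in short steps, each a Python script; the robot and the scene stay as the last script left them, time stands still between calls to the robot, and variables do not carry over. Pictures are saved under pics/ and viewed, and the job is handed in when it is done.

```bash
ls; mkdir -p pics
python3 - <<'E'
from rig import ctrl, grip, get_obs, eyes, order
import cv2,numpy as np
o=get_obs();print(o)
for n in ["side","top","wrist"]:
    d=eyes.read_camera(n);cv2.imwrite(f"pics/{n}0.png",d["img"]);np.savez(f"{n}0.npz",**d)
    R=cv2.Rodrigues(np.array(d["rvec"],float))[0];print(n,(-R.T@np.array(d["tvec"]).ravel()).round(),R[2].round(2),d["mtx"][0][0])
E
```

```text
pics
{'t': 0.0, 'joint_pos': array([ 1.06117598e+00,  2.59350483e-01,  1.53612592e+00,  1.05738139e-05,
        1.34798772e+00, -2.02839115e-01]), 'dq': array([ 0.00067296, -0.00193134,  0.00200362,  0.00050365,  0.00089215,
        0.0004849 ]), 'effort': array([-1.50805630e-03, -4.46018350e+01, -2.90566331e+01, -6.60018941e-04,
        1.18469051e-02,  4.09248162e-05]), 'ee_pos': array([165.88639227, 523.95662736, 303.0533478 ]), 'orientation': array([ 1.52790901e-01,  9.88258096e-01, -8.75189401e-04, -3.31162358e-04]), 'contact_force': array([0.05393504, 0.42391241, 0.00866832]), 'ft_torque': array([0.01846967, 0.01333263, 0.01471067]), 'gripper_width': 85.21201411102322}
side [ 122. -603.  981.] [ 0.37  0.54 -0.75] 391.7602080515773
top [ 294.   57. 1372.] [ 0.2  -0.02 -0.98] 442.4064272012983
wrist [102. 545. 373.] [ 0.25 -0.08 -0.96] 302.09698209404775
```

View pics/top0.png

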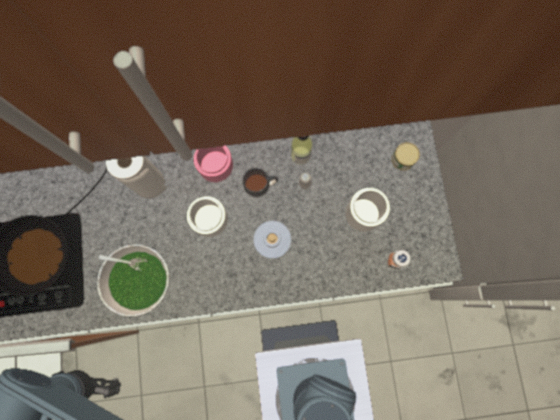

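View pics/side0.png

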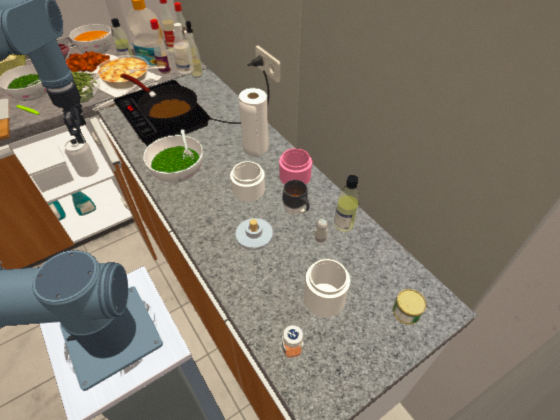

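View pics/wrist0.png

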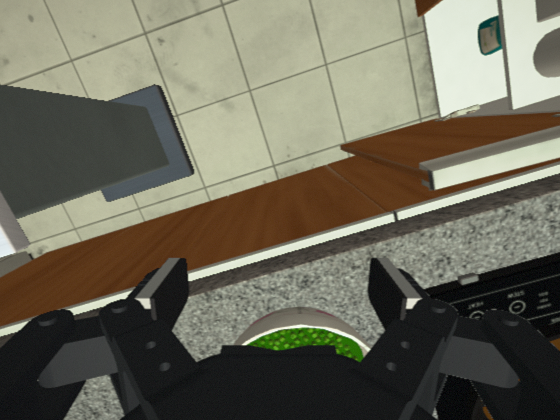

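Top view: the nested lids are at about (272,239). White canisters stand at (206,215) on the left and (369,207) on the right, the pink decoy is at (213,160), and the mug is at (257,182). In the side view the left canister looks shorter. Next I measure with depth and circle fits.

```bash
cat > h.py <<'E'
import cv2,numpy as np
from scipy.optimize import least_squares
def cloud(d):
    K=np.array(d["mtx"],float);R=cv2.Rodrigues(np.array(d["rvec"],float))[0];t=np.array(d["tvec"],float).ravel()
    v,u=np.mgrid[0:420,0:560];z=d["depth"].astype(float)
    p=np.stack([(u-K[0,2])/K[0,0]*z,(v-K[1,2])/K[1,1]*z,z],-1)
    P=(p-t)@R; P[z<=0]=np.nan
    return P
def circ(xy,r=None):
    c0=np.append(xy.mean(0),40 if r is None else r)
    if r is None: s=least_squares(lambda c:np.hypot(*(xy-c[:2]).T)-c[2],c0,loss='soft_l1',f_scale=2).x
    else: s=np.append(least_squares(lambda c:np.hypot(*(xy-c).T)-r,c0[:2],loss='soft_l1',f_scale=2).x,r)
    return s.round(1)
def plane(d,uv,z):
    K=np.array(d["mtx"],float);R=cv2.Rodrigues(np.array(d["rvec"],float))[0];t=np.array(d["tvec"],float).ravel()
    uv=np.atleast_2d(np.array(uv,float));r=np.c_[(uv[:,0]-K[0,2])/K[0,0],(uv[:,1]-K[1,2])/K[1,1],np.ones(len(uv))]@R
    C=-R.T@t;return C+r*((z-C[2])/r[:,2])[:,None]
def proj(d,P):
    return cv2.projectPoints(np.array(P,float).reshape(-1,3),np.array(d["rvec"],float),np.array(d["tvec"],float),np.array(d["mtx"],float),None)[0][:,0]
E
python3 - <<'E'
from h import *
T=dict(np.load("top0.npz"));S=dict(np.load("side0.npz"))
PT,PS=cloud(T),cloud(S)
for n,uv in dict(left=(206,215),right=(369,207),lid=(272,239),pink=(213,160),mug=(257,182),bowl=(135,280),salt=(305,181),oil=(303,145),spice=(400,259),tin=(407,155),roll=(150,182)).items():
    c=plane(T,uv,60)[0]
    for nm,P in(("T",PT),("S",PS)):
        m=(np.hypot(P[...,0]-c[0],P[...,1]-c[1])<75)&(P[...,2]>15)
        q=P[m]; 
        if len(q)<5: print(n,nm,len(q));continue
        top=np.percentile(q[:,2],98);rim=q[abs(q[:,2]-top)<6]
        print(n,nm,len(q),"top",top.round(1),"maxz",q[:,2].max().round(1),circ(rim[:,:2]),len(rim), rim.mean(0).round(0))
c=plane(T,(272,239),40)[0]
for P in(PT,PS):
    m=(np.hypot(P[...,0]-c[0],P[...,1]-c[1])<75);q=P[m]
    for a,b in((8,30),(30,40),(40,52),(52,90)):
        k=q[(q[:,2]>a)&(q[:,2]<b)]
        if len(k)>3: print(a,b,len(k),k.mean(0).round(1),np.ptp(k,axis=0).round())
    z0=P[(np.hypot(P[...,0]-c[0],P[...,1]-c[1])<110)&(np.hypot(P[...,0]-c[0],P[...,1]-c[1])>75)];print("table",np.nanmedian(z0[:,2]))
cv2.imwrite("pics/tz.png",cv2.resize(T["img"][120:330,80:460],None,fx=2.1,fy=2.1,interpolation=2))
cv2.imwrite("pics/sz.png",cv2.resize(S["img"][130:350,200:380],None,fx=2.7,fy=2.7,interpolation=2))
E
```

```text
left T 741 top 93.4 maxz 97.0 [569.5 253.4  46.9] 115 [572. 255.  91.]
left S 1034 top 90.4 maxz 93.8 [567.5 252.2  47. ] 114 [568. 253.  88.]
right T 5312 top 1043.4 maxz 1064.1 [ 707.4 -196.4  226.8] 121 [ 481. -191. 1043.]
right S 1920 top 125.8 maxz 128.1 [ 522.4 -229.6   46.9] 203 [ 521. -229.  124.]
lid T 28467 top 1129.1 maxz 1139.1 [-8827.4   110.6  9308.1] 1249 [ 481.  107. 1128.]
lid S 895 top 74.9 maxz 78.7 [475.7  64.1   8.5] 42 [476.  64.  74.]
pink T 679 top 93.1 maxz 96.2 [743.1 217.7  47. ] 88 [725. 222.  91.]
pink S 918 top 90.6 maxz 93.7 [740.8 215.8  46.9] 116 [743. 215.  88.]
mug T 721 top 100.1 maxz 102.8 [652.2  93.8  36.9] 91 [651.  94.  98.]
mug S 761 top 97.5 maxz 99.5 [650.1  92.1  37. ] 101 [650.  89.  95.]
bowl T 2061 top 72.3 maxz 91.1 [412.1 478.1  33.3] 297 [410. 479.  69.]
bowl S 881 top 72.3 maxz 86.3 [418.2 474.4  32.3] 107 [416. 478.  68.]
salt T 339 top 148.7 maxz 159.4 [32981.1  -740.1 32277.3] 15 [711. -58. 148.]
salt S 547 top 150.0 maxz 157.9 [-35643.4    620.9  36360.5] 21 [711. -60. 149.]
oil T 521 top 207.4 maxz 216.2 [-188830.     2171.9  1
[... 263 characters left out ...]
 T 558 top 61.9 maxz 64.8 [ 685.9 -382.4   26.5] 247 [ 685. -383.   58.]
tin S 824 top 59.3 maxz 61.2 [ 684.6 -385.2   26.9] 538 [ 684. -386.   56.]
roll T 1574 top 231.9 maxz 235.8 [711.1 433.7  36.5] 443 [693. 434. 229.]
roll S 1663 top 229.3 maxz 233.6 [708.9 430.4  38.3] 338 [707. 430. 227.]
8 30 907 [476.9  66.9  23.4] [122. 124.  22.]
30 40 24 [472.1  74.   34.6] [81. 86. 10.]
40 52 130 [478.7  66.6  47.2] [50. 49. 12.]
52 90 58 [477.2  66.3  72.6] [32. 38. 30.]
table 1047.7927418803836
8 30 710 [471.1  55.   21.9] [116. 118.  22.]
30 40 42 [471.1  55.3  34.9] [43. 43.  9.]
40 52 118 [473.4  57.8  45.6] [50. 51. 12.]
52 90 68 [474.1  62.2  69.5] [32. 23. 27.]
table -0.16574162016876187
```

View pics/tz.png

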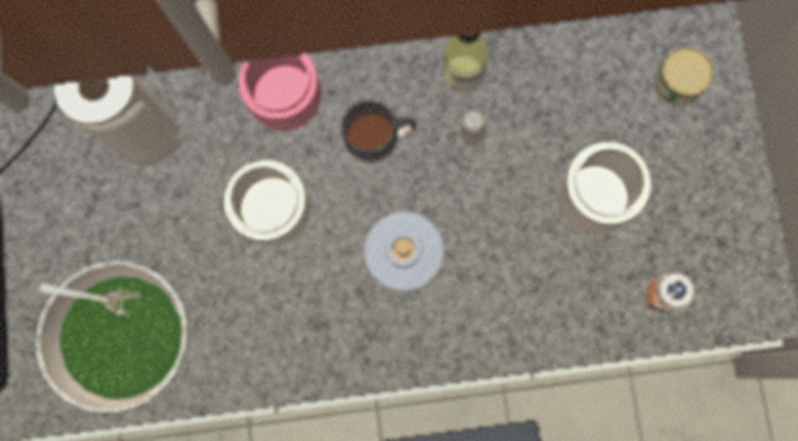

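View pics/sz.png

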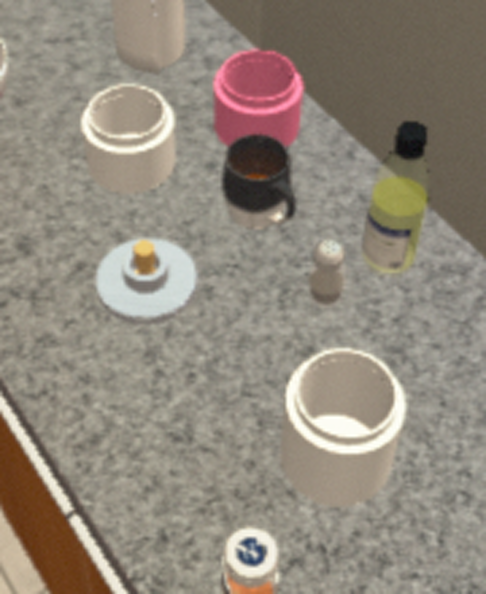

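Run:
```python
from h import *
for n in("top","side"):
    d=dict(np.load(n+"0.npz"));im=d["img"].astype(int)
    c=proj(d,[475,65,23])[0];print(n,c)
    b,g,r=im[...,0],im[...,1],im[...,2]
    m=((b-r>12)&(b>130)).astype(np.uint8)
    k=np.zeros_like(m);cv2.circle(k,tuple(int(x) for x in c),40,1,-1);m&=k
    m=cv2.morphologyEx(m,cv2.MORPH_OPEN,np.ones((3,3),np.uint8))
    cs=max(cv2.findContours(m,0,1)[0],key=cv2.contourArea)[:,0]
    h=cv2.convexHull(cs)[:,0]
    p=plane(d,h,22)[:,:2];print("plate",circ(p),circ(p,58),len(p),"skew")
    P=cloud(d)
    mk=((r-b>40)&(r>120)).astype(np.uint8)&k
    print("knob px",np.argwhere(mk).mean(0)[::-1],mk.sum())
    q=P[(np.hypot(P[...,0]-475,P[...,1]-65)<20)&(P[...,2]>70)&(P[...,2]<85)];print("knobtop",q.mean(0),len(q), (q.max(0)+q.min(0))/2)
    # canister rim outer: hull of points high
    for zc,c in((90,(568.5,252.8)),(125,(522,-230))):
        e=P[(np.hypot(P[...,0]-c[0],P[...,1]-c[1])<65)&(abs(P[...,2]-zc)<5)]
        print("rim",zc,circ(e[:,:2]),circ(e[:,:2],47.2),len(e))
```

```text
top [272.29658846 240.40991583]Traceback (most recent call last):
  File "<stdin>", line 9, in <module>
ValueError: max() iterable argument is empty
```

Run:
```python
from h import *
for n in("top","side"):
    d=dict(np.load(n+"0.npz"));im=d["img"].astype(int)
    c=proj(d,[475,65,23])[0].round().astype(int);print(n,c)
    for dx in range(-26,27,2): print(im[c[1],c[0]+dx],end=' ')
    print()
    b,g,r=im[...,0],im[...,1],im[...,2]
    m=cv2.GaussianBlur((b-r).astype(np.float32),(3,3),0)
    m=(m>8).astype(np.uint8)
    k=np.zeros_like(m);cv2.circle(k,tuple(int(x) for x in c),34,1,-1);m&=k
    m=cv2.morphologyEx(m,cv2.MORPH_OPEN,np.ones((3,3),np.uint8))
    if m.any():
        cs=max(cv2.findContours(m,0,1)[0],key=cv2.contourArea)[:,0]
        h=cv2.convexHull(cs)[:,0]
        p=plane(d,h,22)[:,:2];print("plate",circ(p),circ(p,58),len(p))
    P=cloud(d)
    q=P[(np.hypot(P[...,0]-475,P[...,1]-65)<20)&(P[...,2]>70)&(P[...,2]<85)];print("knobtop",q.mean(0),len(q), (q.max(0)+q.min(0))/2)
    for zc,c in((90,(568.5,252.8)),(125,(522,-230))):
        e=P[(np.hypot(P[...,0]-c[0],P[...,1]-c[1])<65)&(abs(P[...,2]-zc)<5)]
        print("rim",zc,circ(e[:,:2]),circ(e[:,:2],47.2),len(e))
```

```text
top [272 240]
[110 117 120] [115 123 126] [127 135 138] [139 147 148] [186 180 176] [199 190 186] [194 187 182] [194 185 182] [190 185 180] [191 182 177] [175 185 191] [126 167 193] [105 149 177] [107 148 174] [ 99 137 163] [144 176 198] [183 183 183] [176 170 167] [193 186 181] [190 182 178] [191 184 179] [187 181 175] [171 169 164] [112 115 114] [112 121 121] [116 125 126] [122 131 131] 
plate [479.5  66.   54.5] [478.3  68.   58. ] 24
knobtop [478.19617604  66.50900042  75.55506879] 47 [477.54992645  65.96496957  76.32877733]
rim 90 [569.5 253.3  47. ] [569.5 253.3  47.2] 135
rim 125 [ 524.3 -227.6   46.9] [ 524.3 -227.6   47.2] 145
side [253 232]
[121 132 134] [126 136 139] [124 136 139] [113 122 126] [162 169 172] [213 216 207] [216 218 209] [213 217 207] [211 216 206] [172 175 171] [136 143 143] [198 202 196] [209 211 206] [206 209 202] [207 212 205] [204 209 203] [145 148 151] [135 142 147] [209 213 204] [217 219 210] [217 220 213] [217 218 208] [215 217 208] [145 150 151] [131 140 144] [124 135 138] [148 157 163] 
knobtop [475.99267146  64.75226521  74.26856582] 40 [476.44351393  64.66232896  74.42755819]
rim 90 [567.4 252.2  47. ] [567.4 252.2  47.2] 108
rim 125 [ 522.4 -229.6   46.9] [ 522.5 -229.6   47.2] 201
```

```bash
cat >> h.py <<'E'
def q(deg):
    a=np.radians(deg)/2;return [float(np.cos(a)),float(np.sin(a)),0.,0.]
def shot(eyes,tag,names=("side","wrist")):
    o={}
    for n in names:
        d=eyes.read_camera(n);cv2.imwrite(f"pics/{n}_{tag}.png",d["img"]);np.savez(f"{n}_{tag}.npz",**d);o[n]=d
    return o
E
python3 - <<'E'
from rig import ctrl, grip, get_obs, eyes, order
from h import *
for yaw in (196,16,162):
  for p in((477,65.5,220),(477,65.5,123),(568.5,252.8,250)):
    print(yaw,p,ctrl.ik(p,q(yaw)))
ctrl.movep((477,65.5,220),q(196))
grip(50,40)
shot(eyes,"hov")
o=get_obs();print(o["t"],o["ee_pos"],o["gripper_width"],o["contact_force"])
E
```

```text
196 (477, 65.5, 220) [-9.57436638e-02  2.13457700e-01  1.81551264e+00 -4.44089210e-16
  1.11262231e+00 -1.94579267e+00]
196 (477, 65.5, 123) [-9.57436638e-02  3.45575688e-01  1.92344789e+00 -4.44089210e-16
  8.72569078e-01 -1.94579267e+00]
196 (568.5, 252.8, 250) [ 2.39379836e-01  4.24723209e-01  1.42980618e+00 -4.44089210e-16
  1.28706326e+00 -1.61066917e+00]
16 (477, 65.5, 220) [-9.57436638e-02  2.13457700e-01  1.81551264e+00 -4.44089210e-16
  1.11262231e+00  1.19579998e+00]
16 (477, 65.5, 123) [-9.57436638e-02  3.45575688e-01  1.92344789e+00 -4.44089210e-16
  8.72569078e-01  1.19579998e+00]
16 (568.5, 252.8, 250) [ 2.39379836e-01  4.24723209e-01  1.42980618e+00 -4.44089210e-16
  1.28706326e+00  1.53092348e+00]
162 (477, 65.5, 220) [-9.57436638e-02  2.13457700e-01  1.81551264e+00 -4.44089210e-16
  1.11262231e+00 -1.35238073e+00]
162 (477, 65.5, 123) [-9.57436638e-02  3.45575688e-01  1.92344789e+00 -4.44089210e-16
  8.72569078e-01 -1.35238073e+00]
162 (568.5, 252.8, 250) [ 2.39379836e-01  4.24723209e-01  1.42980618e+00 -4.44089210e-16
  1.28706326e+00 -1.01725723e+00]
2.7083 [476.98463942  65.57202626 220.00095894] 50.30529193138033 [0.35241765 0.21916972 0.26442796]
```

View pics/side_hov.png

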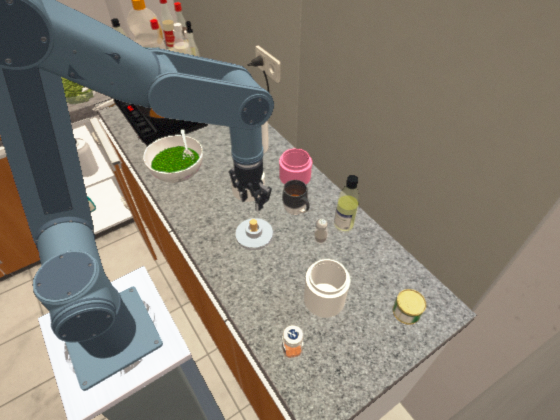

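View pics/wrist_hov.png

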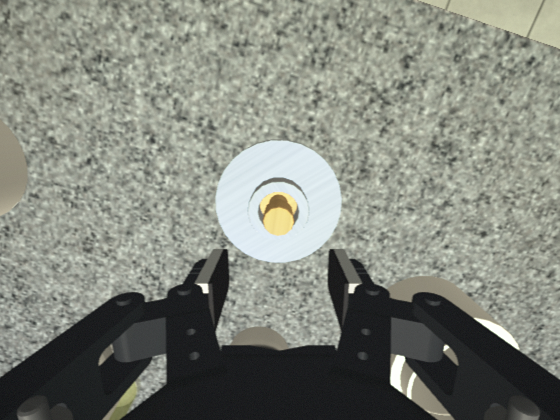

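Wrist view: the lid plate is centred near (278,201) and the knob near (278,215), between fingertips at (218,255) and (338,255). I use this view to check the lid position and the fingertip height.

Run:
```python
from h import *
d=dict(np.load("wrist_hov.npz"));P=cloud(d)
for z in((70,80),(44,50)):
    e=P[(np.hypot(P[...,0]-477,P[...,1]-65)<30)&(P[...,2]>z[0])&(P[...,2]<z[1])];print(z,len(e),e.mean(0),(e.max(0)+e.min(0))/2, circ(e[:,:2]))
e=P[(np.hypot(P[...,0]-477,P[...,1]-65)<70)&(abs(P[...,2]-23)<4)];h=cv2.convexHull(e[:,:2].astype(np.float32))[:,0].astype(float);print("plate",cv2.minEnclosingCircle(h.astype(np.float32)),circ(h,58))
for n in("wrist","side"):
    P=cloud(dict(np.load(n+"_hov.npz")));e=P[(np.hypot(P[...,0]-477,P[...,1]-65)<60)&(P[...,2]>90)&(P[...,2]<260)]
    print(n,len(e),np.sort(e[:,2])[:12].round(1),e[e[:,2]<e[:,2].min()+8].round())if len(e) else 0
    P2=P[150:300,200:360]
```

```text
(70, 80) 739 [477.29371859  65.63411073  74.76378629] [477.945921    65.78577391  73.6618484 ] [477.4  65.7   8.1]
(44, 50) 1502 [475.51045909  65.12916039  46.99648254] [478.12872288  65.88254064  46.97766661] [478.4  65.9  21.9]
plate ((478.45977783203125, 65.8100814819336), 58.03466796875) [478.5  65.9  58. ]
wrist 52081 [150.6 150.6 150.8 150.8 150.9 151.  151.  151.  151.1 151.2 151.3 151.3] [[476.  32. 155.]
 [476.  33. 155.]
 [475.  33. 156.]
 ...
 [481.  93. 157.]
 [495.  45. 157.]
 [481.  93. 157.]]
side 585 [150.  152.5 152.5 153.2 153.4 153.6 153.9 154.2 154.5 154.9 156.  156.6] [[479.  92. 157.]
 [460. 100. 157.]
 [472.  92. 157.]
 [476.  92. 154.]
 [472.  92. 153.]
 [475.  93. 150.]
 [461.  90. 157.]
 [463.  88. 157.]
 [468.  90. 152.]
 [470.  89. 152.]
 [458.  91. 153.]
 [459.  87. 156.]
 [463.  88. 154.]
 [473.  38. 154.]
 [476.  33. 157.]
 [480.  33. 155.]
 [481.  30. 158.]
 [476.  33. 154.]]
```

Run:
```python
from rig import ctrl, grip, get_obs, eyes, order
from h import *
def s(n):
    o=get_obs();print(n,round(o["t"],2),o["ee_pos"].round(1),o["contact_force"].round(1),o["ft_torque"].round(2),round(o["gripper_width"],1))
ctrl.servo_line((477.4,65.7,123.5),max_speed=80);s("down")
grip(15,60);s("grip")
ctrl.servo_line((477.4,65.7,200),max_speed=70);s("lift")
ctrl.servo_line((568.5,252.8,200),max_speed=110);s("over")
ctrl.dwell(0.3);s("settled")
shot(eyes,"over",("side","top","wrist"))
```

```text
down 4.07 [477.8  65.7 124. ] [1.  0.1 0.5] [-0.01 -0.05 -0.  ] 49.8
grip 4.42 [477.6  65.9 124.1] [-2.2  1.5  5.4] [ 0.13  0.27 -0.01] 22.1
lift 5.67 [477.1  65.7 199.5] [-0.8  0.4 -2.4] [-0.03 -0.03  0.02] 22.0
over 7.71 [567.2 251.4 199.5] [ -4.2 -10.6   1.3] [-1.98  0.88 -0.1 ] 21.9
settled 8.01 [567.3 251.4 199.4] [ -4.3 -10.6   0.7] [-1.99  0.83 -0.04] 21.9
```

View pics/side_over.png

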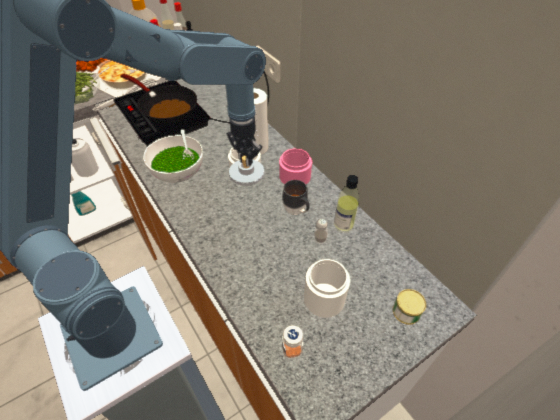

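View pics/wrist_over.png

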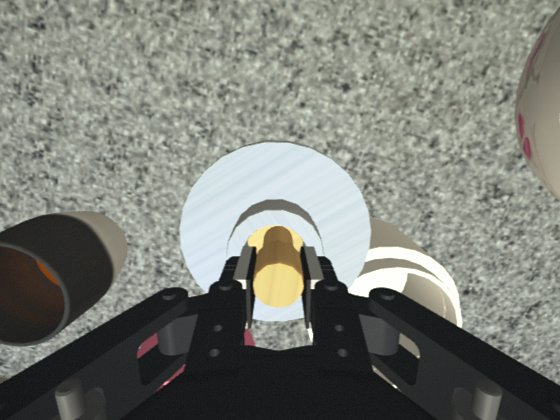

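I set the lift height too low. TCP 200 puts the plug at z≈76, below the 90 mm rim, so the pair pushed against the canister (11 N on the wrist). I'll back off, go up and re-measure.

Run:
```python
from rig import ctrl, grip, get_obs, eyes, order
from h import *
def s(n):
    o=get_obs();print(n,round(o["t"],2),o["ee_pos"].round(1),o["contact_force"].round(1),o["ft_torque"].round(2),round(o["gripper_width"],1))
u=np.array([91.1,187.1]);u/=np.hypot(*u)
p=np.array([568.5,252.8])-u*30
ctrl.servo_line((*p,200),max_speed=60);s("back")
ctrl.servo_line((*p,260),max_speed=90);s("up")
ctrl.servo_line((477.4,65.7,260),max_speed=150)
ctrl.dwell(.2);s("away")
shot(eyes,"aw",("side","top","wrist"))
```

```text
back 8.81 [555.5 225.9 200.2] [ 0.1 -0.4 -3.6] [-0.02  0.01 -0.01] 22.2
up 9.62 [555.  225.8 259.4] [-0.2 -1.3 -2.5] [ 0.03 -0.02 -0.  ] 21.7
away 11.16 [477.6  66.2 259.9] [ 1.3  0.3 -2.8] [-0.07  0.01  0.01] 22.0
```

View pics/side_aw.png

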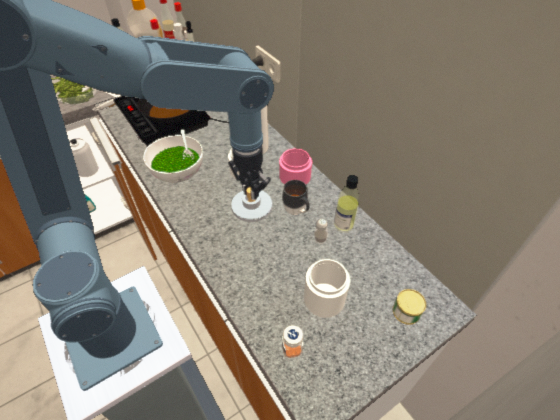

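View pics/wrist_aw.png

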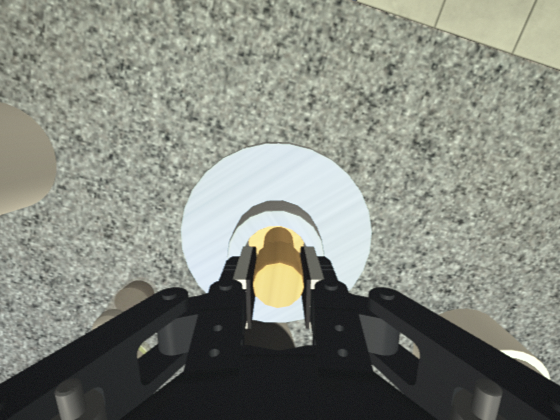

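View pics/top_aw.png

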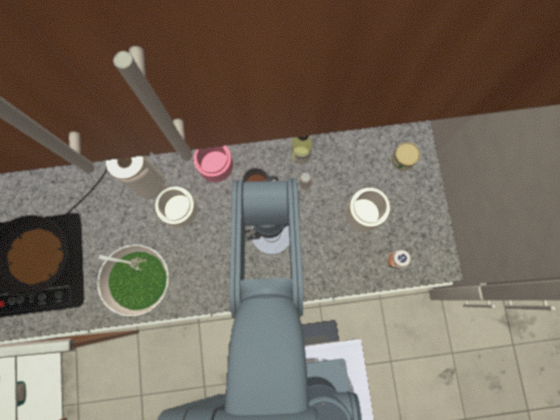

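Run:
```python
from h import *
for tag in("0","_aw"):
    d=dict(np.load(f"top{tag}.npz"));P=cloud(d)
    for zc,uv in((90,(206,215) if tag=="0" else (175,205)),):
        c=plane(d,uv,90)[0]
        e=P[(np.hypot(P[...,0]-c[0],P[...,1]-c[1])<62)&(abs(P[...,2]-zc-2)<4.5)]
        A=np.c_[e[:,:2]-e[:,:2].mean(0),np.ones(len(e))]
        print(tag,"rim",circ(e[:,:2]),len(e),"tilt",np.linalg.lstsq(A,e[:,2],rcond=None)[0])
    for nm,c,r,z in(("roll",(711,433),70,(222,235)),("bowl",(412,478),130,(90,104)),("pink",(743,217),62,(86,97))):
        e=P[(np.hypot(P[...,0]-c[0],P[...,1]-c[1])<r)&(P[...,2]>z[0])&(P[...,2]<z[1])];print(nm,circ(e[:,:2]),len(e))
d=dict(np.load("wrist_aw.npz"));P=cloud(d)
for tag in("wrist_over","wrist_aw"):
    P=cloud(dict(np.load(tag+".npz")));
    o=np.array([567.3,251.4,199.4] if "over" in tag else [477.6,66.2,259.9])
    Q=P-o
    e=Q[(np.hypot(Q[...,0],Q[...,1])<70)&(abs(Q[...,2]+100)<6)];A=np.c_[e[:,:2],np.ones(len(e))]
    print(tag,len(e),"plate z",np.linalg.lstsq(A,e[:,2],rcond=None)[0]);h=cv2.convexHull(e[:,:2].astype(np.float32))[:,0].astype(float);print(circ(h[h[:,0]<0],58),circ(h,58))
    e=Q[(np.hypot(Q[...,0],Q[...,1])<20)&(Q[...,2]<-43)&(Q[...,2]>-56)];print("knobtop",e.mean(0),len(e))
a=cv2.absdiff(dict(np.load("top0.npz"))["img"],dict(np.load("top_aw.npz"))["img"]);cv2.imwrite("pics/diff.png",a)
```

```text
0 rim [569.6 253.4  46.9] 111 tilt [-6.19756412e-03 -7.02193865e-03  9.10865014e+01]
roll [708.8 432.8  36.2] 529
bowl [405.5 476.7  99.4] 128
pink [743.1 217.7  46.9] 96
_aw rim [612.4 344.6  47.1] 105 tilt [-1.14063007e-03 -6.78325018e-04  9.06241671e+01]
roll [709.6 433.   36.5] 528
bowl [405.8 476.4  99.8] 121
pink [743.2 217.8  47. ] 91
wrist_over 17081 plate z [-1.24057074e-02 -1.11978345e-02 -1.00619800e+02]
[-1.2 -2.9 58. ] [-1.6 -2.9 58. ]
knobtop [ -2.66629876  -0.87829046 -49.45908252] 2684
wrist_aw 16917 plate z [-3.19238194e-03  2.18456008e-03 -1.01059963e+02]
[-0.2 -1.9 58. ] [-0.4 -1.8 58. ]
knobtop [ -2.58161401  -0.81113089 -49.51745347] 2703
```

View pics/diff.png

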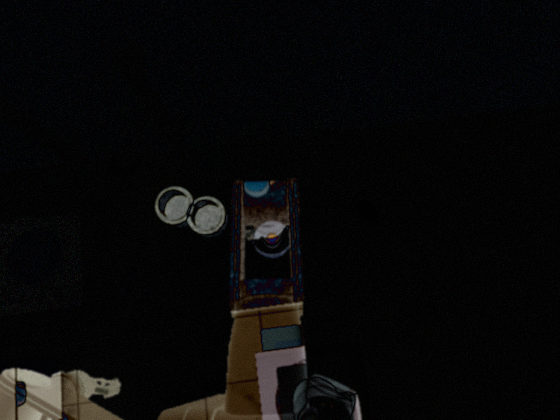

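Canister was pushed upright to about (611.3,344). The difference image shows nothing else moved, and the lids are still level in the grip. Now I check the knob in the hand, then move over at TCP z=260.

Run:
```python
from rig import ctrl, grip, get_obs, eyes, order
from h import *
d=dict(np.load("wrist_aw.npz"));Q=cloud(d)-np.array([477.6,66.2,259.9])
th=np.radians(196);x=np.array([np.cos(th),np.sin(th)]);y=np.array([np.sin(th),-np.cos(th)])
im=d["img"].astype(int);m=(im[...,2]-im[...,0]>50)&(np.hypot(Q[...,0],Q[...,1])<25)&(Q[...,2]>-51.5)&(Q[...,2]<-46)
e=Q[m];a,b=e[:,:2]@x,e[:,:2]@y;print(len(e),"along x",np.percentile(a,[.5,50,99.5]),"along y",np.percentile(b,[.5,50,99.5]))
def s(n):
    o=get_obs();print(n,round(o["t"],2),o["ee_pos"].round(1),o["contact_force"].round(1),o["ft_torque"].round(2),round(o["gripper_width"],1))
ctrl.servo_line((611.3,344,260),max_speed=170);ctrl.dwell(.2);s("over")
shot(eyes,"o2",("side","top","wrist"))
o=get_obs()["ee_pos"]
for n in("side","top","wrist"):
    P=cloud(dict(np.load(n+"_o2.npz")))
    e=P[(np.hypot(P[...,0]-611,P[...,1]-344)<75)&(abs(P[...,2]-160)<6)]
    if len(e)>20:
        h=cv2.convexHull(e[:,:2].astype(np.float32))[:,0].astype(float);print(n,"plate",len(e),circ(h,58),e[:,2].mean())
    e=P[(np.hypot(P[...,0]-611,P[...,1]-344)<65)&(abs(P[...,2]-90)<5)]
    if len(e)>10: print(n,"rim",len(e),circ(e[:,:2],47.2))
```

```text
1893 along x [-11.03660254   1.02176588  11.02978693] along y [-10.80552702   0.05915392  10.8458872 ]
over 13.47 [611.3 343.5 260.3] [-0.1  0.1 -2.8] [ 0.02  0.01 -0.03] 22.1
side plate 435 [609.  339.3  58. ] 158.61300089547996
side rim 69 [609.9 342.9  47.2]
top plate 415 [611.6 342.4  58. ] 159.69642464146662
top rim 27 [612.  344.1  47.2]
wrist plate 16902 [611.  342.1  58. ] 159.10994523382706
```

View pics/side_o2.png

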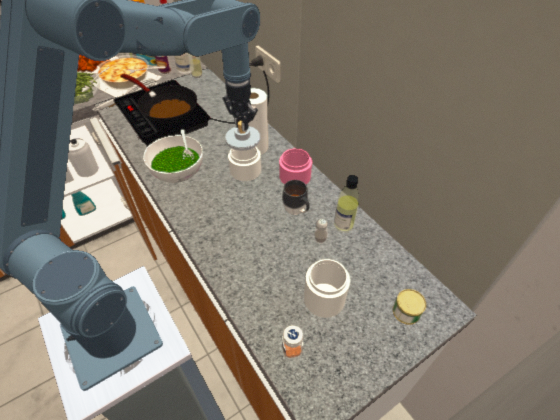

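View pics/top_o2.png

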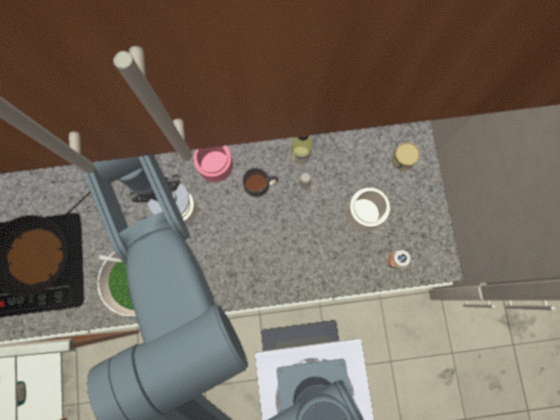

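View pics/wrist_o2.png

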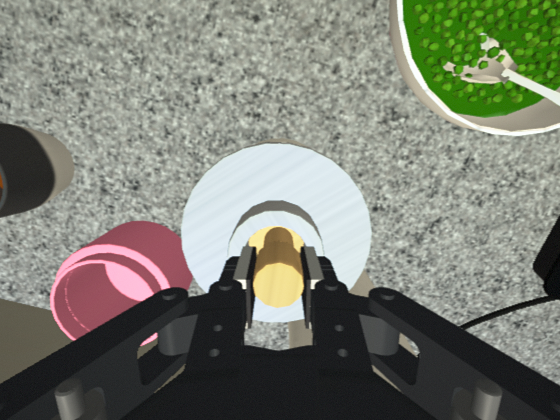

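Run:
```python
from rig import ctrl, grip, get_obs, eyes, order
from h import *
def s(n):
    o=get_obs();print(n,round(o["t"],2),o["ee_pos"].round(1),o["contact_force"].round(1),o["ft_torque"].round(2),round(o["gripper_width"],1));return o
ctrl.servo_line((611.1,343.7,220),max_speed=70);s("a")
for z in (212,208,205,203,201.5,200.5,199.5,198.8):
    ctrl.servo_line((611.1,343.7,z),max_speed=25);o=s(z)
    if abs(o["contact_force"][2]+2.8)>12 or np.hypot(*o["contact_force"][:2])>10: break
```

```text
a 14.35 [611.3 343.7 220. ] [ 0.1 -0.7 -3.1] [ 0.03 -0.01  0.01] 21.8
212 14.82 [611.  343.6 211.8] [ 0.2  0.6 -3. ] [-0.05 -0.   -0.03] 22.3
208 15.12 [610.9 343.6 207.7] [ 0.4  0.9 -4.3] [0.02 0.01 0.01] 22.1
205 15.39 [611.  343.6 204.7] [-0.6  0.  -3.5] [-0.01 -0.05  0.03] 22.0
203 15.64 [611.  343.7 202.8] [ 0.3  0.  -3.2] [ 0.02  0.03 -0.  ] 22.3
201.5 15.89 [611.1 343.7 201.4] [-0.3 -0.  -4. ] [ 0.05 -0.04  0.01] 22.0
200.5 16.14 [611.1 343.7 200.4] [ 0.3  0.2 -3.4] [ 0.08 -0.05  0.01] 22.2
199.5 16.39 [611.1 343.8 200.2] [-1.9 -0.6  1.4] [-0.1   0.24 -0.04] 22.0
198.8 16.64 [611.1 343.8 200.1] [-2.3 -0.3  4.9] [-0.2   0.5  -0.05] 22.4
```

Contact came at TCP 200.2, exactly the expected seating height. Release and look.

Run:
```python
from rig import ctrl, grip, get_obs, eyes, order
from h import *
def s(n):
    o=get_obs();print(n,round(o["t"],2),o["ee_pos"].round(1),o["contact_force"].round(1),o["ft_torque"].round(2),round(o["gripper_width"],1));return o
ctrl.servo_line((611.1,343.7,200),max_speed=25)
grip(76);s("rel")
ctrl.servo_line((611.1,343.7,245),max_speed=120);ctrl.dwell(.1);s("up")
shot(eyes,"seat",("side","wrist"))
for n in("side","wrist"):
    P=cloud(dict(np.load(n+"_seat.npz")));D=np.hypot(P[...,0]-611,P[...,1]-344)
    e=P[(D<75)&(D>32)&(P[...,2]>92)&(P[...,2]<106)];h=cv2.convexHull(e[:,:2].astype(np.float32))[:,0].astype(float)
    A=np.c_[e[:,:2]-[611,344],np.ones(len(e))];print(n,"plate",circ(h,58),np.linalg.lstsq(A,e[:,2],rcond=None)[0])
    e=P[(D<35)&(abs(P[...,2]-123)<4)];print("collar",circ(e[:,:2]),np.median(e[:,2]),len(e))
    e=P[(D<20)&(abs(P[...,2]-151)<4)];print("knob",circ(e[:,:2]),np.median(e[:,2]),len(e))
```

```text
rel 17.46 [611.1 343.7 200. ] [ 0.6  0.2 -0.3] [0.02 0.06 0.06] 76.0
up 18.08 [610.6 343.5 243.8] [-0.1 -0.1 -0.4] [-0.01  0.05  0.  ] 76.2
side plate [608.3 341.1  58. ] [7.10428186e-04 2.88659099e-04 9.82554194e+01]
collar [608.5 341.3  21.7] 122.05745306368775 67
knob [608.2 340.6   8.3] 149.71711820066787 30
wrist plate [611.  342.1  58. ] [9.80872790e-04 7.98597564e-04 9.91533908e+01]
collar [610.8 342.2  21.8] 122.99344408340279 2117
knob [610.9 343.6   8. ] 150.9212765660502 1190
```

View pics/wrist_seat.png

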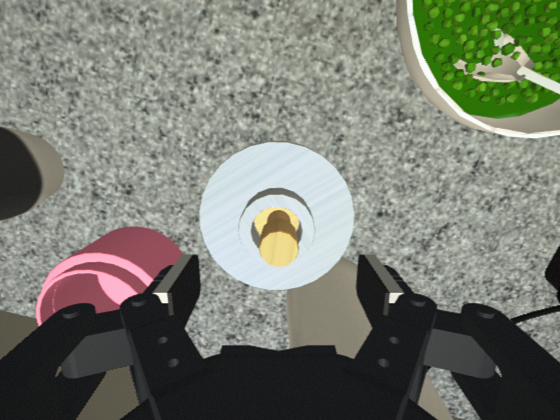

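View pics/side_seat.png

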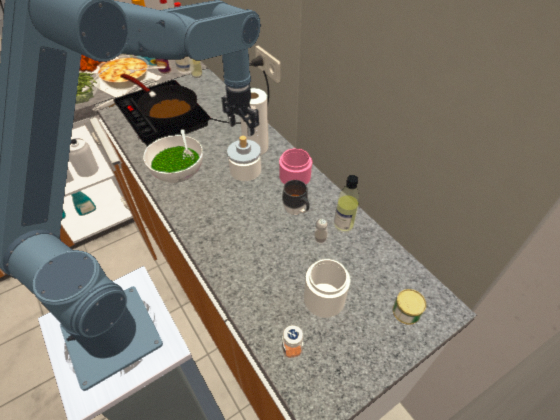

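The lids are seated: plate at 99.15 mm (99 expected), knob top at 150.9 (151 expected), tilt under 0.1°. Now the collar at (610.8,342.2).

Run:
```python
from rig import ctrl, grip, get_obs, eyes, order
from h import *
def s(n):
    o=get_obs();print(n,round(o["t"],2),o["ee_pos"].round(1),o["contact_force"].round(1),o["ft_torque"].round(2),round(o["gripper_width"],1));return o
X,Y=610.8,342.3
ctrl.servo_line((X,Y,171.5),max_speed=80);s("down")
grip(45,50);s("grip")
o=get_obs()["ee_pos"];z0=o[2]
for dz in (5,15,40,70):
    ctrl.servo_line((X,Y,z0+dz),max_speed=45);s(dz)
ctrl.servo_line((X,Y,z0+100),max_speed=60);ctrl.dwell(.2);s("top")
shot(eyes,"fin",("side","wrist","top"))
for n in("side","wrist"):
    P=cloud(dict(np.load(n+"_fin.npz")));D=np.hypot(P[...,0]-611,P[...,1]-344)
    e=P[(D<75)&(D>32)&(abs(P[...,2]-199)<8)]
    A=np.c_[e[:,:2]-[611,344],np.ones(len(e))];print(n,"plate",len(e),np.linalg.lstsq(A,e[:,2],rcond=None)[0])
    e=P[(D<20)&(abs(P[...,2]-151)<5)];print("knob",len(e),np.median(e[:,2]) if len(e) else 0)
    e=P[(D<60)&(D>20)&(abs(P[...,2]-95)<8)];print("flange",len(e),np.median(e[:,2]) if len(e) else 0, circ(e[:,:2]) if len(e)>5 else 0)
d=cv2.imread("pics/side_fin.png")[60:220,170:330];cv2.imwrite("pics/side_finz.png",cv2.resize(d,None,fx=3.6,fy=3.6,interpolation=2))
```

```text
down 19.25 [611.2 342.5 172.2] [ 0.1 -0.4 -0.1] [-0.01 -0.01  0.07] 76.1
grip 19.6 [611.3 342.5 172.8] [-0.5 -0.5  5.4] [-0.16  0.07  0.01] 50.6
5 19.89 [610.7 342.3 177.7] [-0.1  0.2 -2. ] [ 0.03 -0.04  0.04] 50.1
15 20.27 [611.  342.4 188.4] [-0.9 -0.3 -0.8] [-0.01 -0.06  0.05] 50.5
40 20.98 [610.7 342.3 212.8] [-0.4 -0.5 -1.9] [-0.02  0.01  0.03] 50.8
70 21.79 [610.7 342.2 242.7] [ 0.4 -0.2 -2. ] [ 0.   -0.09 -0.02] 50.8
top 22.64 [610.6 342.2 272.3] [ 0.2 -0.6 -1.6] [ 0.04 -0.06 -0.03] 50.5
side plate 379 [5.44178454e-03 1.23596740e-02 1.97711102e+02]
knob 0 0
flange 396 94.27440570788625 [608.6 341.7  40.7]
wrist plate 18293 [-6.17313146e-04  9.31291945e-04  1.98550604e+02]
knob 0 0
flange 758 95.16434275850946 [654.  354.7  10.8]
```

View pics/side_finz.png

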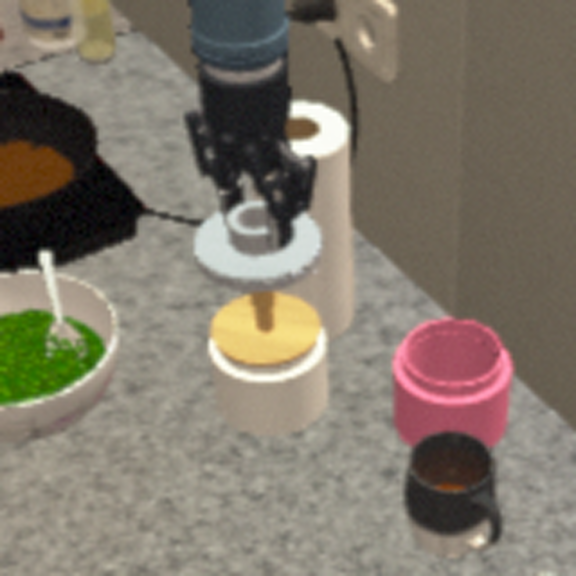

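View pics/wrist_fin.png

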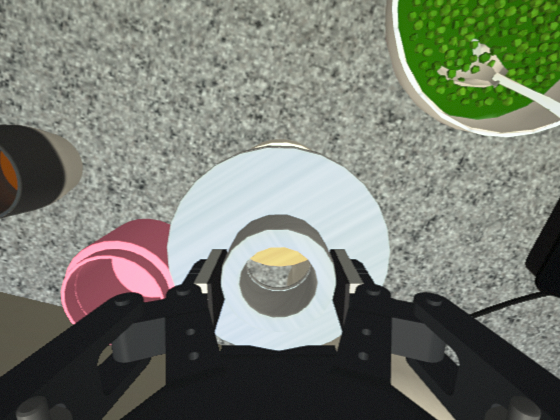

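The side view shows the wooden lid seated flat on the short canister (flange top 94.3–95.2 mm, 95 expected). The steel lid is held level, 99.4 mm above where it sat, with its hole clear of the knob.

Run:
```python
from rig import order,get_obs
order.hand_in();o=get_obs();print(o["t"],o["ee_pos"],o["gripper_width"])
```

```text
the job is handed in; nothing more can be done
the job is handed in; nothing more can be done
```

The job is done and handed in at about 22.6 s. I made one mistake on the way: the short canister was pushed about 10 cm along the worktop.

**What I did**
- I took the nested pair by the knob and lowered it onto the short canister under force watch. Contact came at the height expected for a full seat, with about 5 N.
- I let go of the knob, took the collar, and lifted the outer lid alone straight up. The wrist force then read only about 2 N, with no sign of pulling on the inner lid.

**Last checks**
- **Inner lid:** seated on the short canister, with its flange top at 94.3 mm (side camera) to 95.2 mm (wrist camera) against 95 mm expected.
- **Outer lid:** held 99.4 mm above where it sat. The wrist camera shows it level to within 0.1°. The side camera's fit gives about 0.8°, from far fewer points.

**What went wrong:** I lifted the pair too little before the first carry, so it ran into the short canister's side with about 11 N. The canister slid from about (568, 253) to (611, 344). It stayed upright and I re-measured it before placing the lids. A before-and-after picture from the top camera showed nothing else moved, although the arm hid part of that view. I did not push the canister back.

**Disagreement:** the side and top cameras disagreed by 1–2 mm sideways throughout, so I averaged them.

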